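# Set out a pH calibration station

## Task

Set out the bench for calibrating the pH meter: stand the glass beaker in the middle of the stirrer's round plate, and line up the three buffer bottles side by side along the middle of the grey spill tray, the yellow-capped one in the centre of the tray, red to its left and blue to its right as the robot sees it, a finger's width (15 to 20 mm) between neighbours. Stand the steel rinse cup on the bench between the stirrer and the tray, touching neither. Set everything down upright and gently without dropping or tipping it, and leave the green-capped bottle and the amber jar where they are.

Things in the scene. Friction and masses are not known exactly. Their poses are not given: they have to be found in the camera images.
- red_bottle: White 60 ml plastic bottle with red screw cap and red label band (low-pH buffer). Round and upright, 92 mm tall: body 42 mm across up to 60 mm, sloping shoulder from 60 to 70 mm, cap 36 mm across from 70 to 92 mm. About 75 g, loose. Origin at the centre of its underside, z up; starts standing on the bench.
- yellow_bottle: White 60 ml plastic bottle with yellow screw cap and yellow label band (neutral buffer). Round and upright, 92 mm tall: body 42 mm across up to 60 mm, sloping shoulder from 60 to 70 mm, cap 36 mm across from 70 to 92 mm. About 75 g, loose. Origin at the centre of its underside, z up; starts standing on the bench.
- blue_bottle: White 60 ml plastic bottle with blue screw cap and blue label band (high-pH buffer). Round and upright, 92 mm tall: body 42 mm across up to 60 mm, sloping shoulder from 60 to 70 mm, cap 36 mm across from 70 to 92 mm. About 75 g, loose. Origin at the centre of its underside, z up; starts standing on the bench.
- green_bottle: White 60 ml plastic bottle with green screw cap and green label band (electrode storage solution; stays where it is). Round and upright, 92 mm tall: body 42 mm across up to 60 mm, sloping shoulder from 60 to 70 mm, cap 36 mm across from 70 to 92 mm. About 75 g, loose. Origin at the centre of its underside, z up; starts standing on the bench.
- glass_beaker: Clear 100 ml glass beaker with white graduation marks, empty, open at the top: straight wall 51 mm across outside (2.5 mm thick), 70 mm tall, a thin bead (about 1 mm) round the rim and a small pouring lip. About 55 g, loose. Origin at the centre of its underside, z up; starts standing on the bench.
- steel_cup: Stainless steel rinse cup, empty, open at the top: straight wall 56 mm across outside (2.5 mm thick), 75 mm tall, a thin bead (about 1.5 mm) round the rim. About 95 g, loose. Origin at the centre of its underside, z up; starts standing on the bench.
- stirrer: Magnetic stirrer, fixed: slate-blue housing 140 mm wide (y), white round plate 124 mm across with its flat top 60 mm above the bench. Housing runs from 97 mm in front (-x) of the plate's centre to 73 mm behind; a front knob sticks out 12 mm more. Origin at bench level under the plate's centre; x away from the robot, y to its left, z up; turned up to 9 degrees. Right or left of the tray.
- tray: Shallow light-grey spill tray, fixed: outside 200 mm long (y) by 82 mm deep (x), rim 15 mm high, walls 4 mm thick (inside 192 by 74 mm), inner floor 4 mm above the bench. Origin at bench level under its centre; x away from the robot, y along its length to the robot's left, z up; turned up to 9 degrees. 90 to 170 mm of bare bench lies between it and the stirrer.
- amber_jar: Small amber glass sample jar with a black lid, 40 mm across and 58 mm tall, loose; not part of the job, stays where it is. Origin at the centre of its underside.
There are look-alikes about, which are no part of the job. What is shaped like the blue_bottle but purple is not meant.

How it is judged:
By the outcome, as a careful person would: the job done as asked, in the order asked, and still so for the second after the job is handed in, with the robot touching nothing.
It also fails if it takes over 118 s, if anything falls off the work surface, if the arm or the gripper's body presses on something with over 40 N, if the wrist force passes 120 N, or if a joint passes its speed limit or range.

## Robot

A 7-joint arm with a two-finger parallel gripper is mounted at the origin on the work surface. World frame = base frame: x ahead of the robot, y to its left, z up, the work surface at z = 0. Lengths are in m, angles in rad, forces in N, time in s.
With the tool pointing down it reaches from about 0.35 to 0.9 m from the base axis. Payload 7.2 kg.
Tool frame: the origin (TCP) lies at the very end of the fingers, on their centre line; the grasp point (between the pads) lies 19 mm behind it; z points along the fingers, y is the direction in which the jaws open and shut (so a half turn about z gives the same grasp; the last joint's range is limited). The gripper opens to 85 mm and grips with 20 to 120 N. Pads are 22 mm wide; open, the fingers measure 114 mm over their backs; the gripper's body (76 mm by 85 mm) begins 54 mm behind the grasp point. The pads swing forward as they close: fully open they stand 13 mm farther back than shut.
Start: joints at [-1.265, 0.411, -0.013, 1.596, 0.006, 1.134, -0.082], TCP at [0.228, 0.582, 0.231] pointing down, gripper open.
Joint ranges: [-2.95, 2.95], [-0.29, 1.99], [-1.47, 1.44], [0.14, 2.54], [-1.03, 4.17], [0.13, 1.85], [-2.86, 2.86]. Speed limits (rad/s): [2.39, 2.39, 3.01, 3.01, 3.14, 3.14, 3.14].

## Interface

Orientations are given as a unit quaternion [x, y, z, w].
In Python, from cell import manip gives the robot as it stands.
- The arm moves only by the shell command python3 -m handwheel 'ROWS' [FORCE]. ROWS is text: rows parted by semicolons, each of 5 numbers parted by spaces: the shift along the tool's x, y, z in units of 60 mm (1.0 is 60 mm), then the turn about the tool's z in units of 10 degrees (1.0 is 10 degrees), then the finger opening in mm, from 0 to 85.4. In form: tx ty tz turn hand; .... A call has 1 to 8 rows; each row is the pose to reach, as a shift and turn from the pose measured when the call began, along the tool's axes at that moment; what a row does not reach only later rows make up. A row lasts 1/8 s, in which the tool goes at most 62.5 mm and 10.7 degrees, less where a joint would pass 70% of its speed; a pose out of reach is approached as far as the arm can. A call with a gripper value outside its range is refused whole. The fingers move at their own pace and stop on an object; FORCE is the grip in N (left out, the last holds). Time passes only in rows, so rows that repeat a pose let the fingers close. It gives the time, the measured TCP pose, the force and the opening at its end, in the units of the state.
- manip.get_obs(): the state, without advancing time (a new reading comes with each control period).
- manip.get_image(name): name is "scene" or "top" or "wrist"; returns a dict with "img" (480x640x3 uint8, red, green, blue), "fx", "fy", "cx", "cy" (pixels), "k1" (the pictures are not rectified: a ray, as slopes to the right and down, at radius r is drawn at 1 + k1 r^2 times it, then the intrinsics apply), "R" (3x3) and "t" (3): a world point X has camera coordinates R X + t. Camera axes: x right, y down, z forward; pixel columns grow to the right and rows downward; lengths in m; the calibration is good to about 2 mm. A picture is of the moment at which its call begins. There is no depth.
- manip.job_done(): hands the job in, once; it reports no verdict.
The state is a dict: "time": time; "q": joint angles; "qd": joint speeds; "tau": joint torques, N m; "eef_pos": TCP position; "tcp_rot": TCP orientation; "wrist_force": force on the tool from outside, world axes, zero at the start; "moment": the same for the moment, N m; "grip_width": finger opening in m.
Only numpy, scipy, OpenCV 4.12 (cv2) and the standard library are available. Lean on these libraries where they do the work, as an engineer would, in place of code of your own. Each camera call takes 0.05 s, during which the arm holds its last target. There are 200 camera calls.

## Working session

There is one attempt and no reset: what is moved stays moved. The work goes in short steps, Python scripts to look and compute and a shell command to move; the robot and the scene stay as the last step left them, time stands still between calls to the robot, and variables do not carry over. Pictures are saved under pics/ and viewed, about 12 in all and at most 16, crops included, and the job is handed in when it is done.

```bash
mkdir -p pics; ls
python3 - <<'E'
from cell import manip
import cv2
for n in("top","scene"):
    d=manip.get_image(n); cv2.imwrite(f"pics/{n}0.png",d["img"][:,:,::-1]); print(n,{k:d[k] for k in d if k!="img"})
o=manip.get_obs();print(o)
E
```

```text
pics
top {'fx': 485.40472675654553, 'fy': 485.40472675654553, 'cx': 313.02149510324375, 'cy': 236.69681704298225, 'k1': -0.09103327614076923, 'R': array([[ 0.13242806, -0.99118644, -0.00349944],
       [-0.9674848 , -0.12849223, -0.21785986],
       [ 0.21549008,  0.03223641, -0.97597379]]), 't': array([-0.05666568,  0.52411951,  0.99415064])}
scene {'fx': 438.7677677303986, 'fy': 438.7677677303986, 'cx': 327.1854464969738, 'cy': 236.61382043278837, 'k1': -0.1059292554273478, 'R': array([[ 0.18555762,  0.98257428, -0.01077733],
       [ 0.75316975, -0.14926208, -0.64066852],
       [-0.63111306,  0.11076377, -0.76774195]]), 't': array([-0.09478005, -0.37966418,  1.1879226 ])}
{'time': 0.1, 'q': array([-1.26522561,  0.4118494 , -0.01272255,  1.59696782,  0.00560578,
        1.13432016, -0.0821797 ]), 'qd': array([ 0.00045593, -0.00205886, -0.0012661 , -0.00258814,  0.00021086,
        0.00079094, -0.00025565]), 'tau': array([ 1.51790624e-03, -6.01833057e+01,  6.83546159e-01, -3.00084579e+01,
        1.38966009e-02,  6.60755730e-03, -5.60014166e-05]), 'eef_pos': array([0.22806974, 0.58140803, 0.23051569]), 'tcp_rot': array([ 1.85771508e-01,  9.82592681e-01, -7.49508691e-04, -8.68633158e-05]), 'wrist_force': array([0.67367941, 0.59639863, 0.45315032]), 'moment': array([-0.01252926, -0.00210028, -0.00858592]), 'grip_width': 0.08517947943335784}
```

View pics/top0.png

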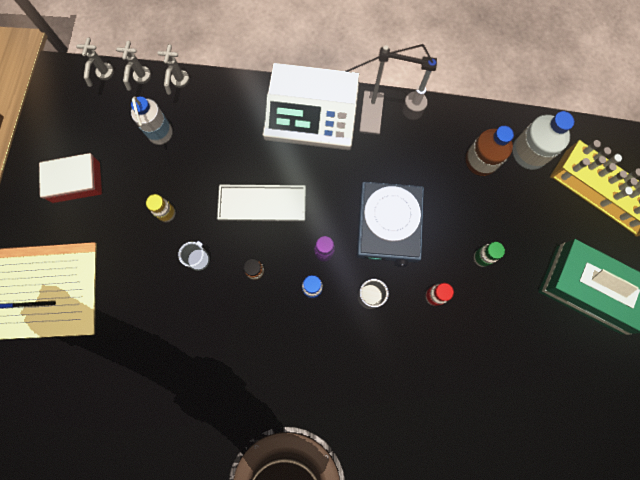

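View pics/scene0.png

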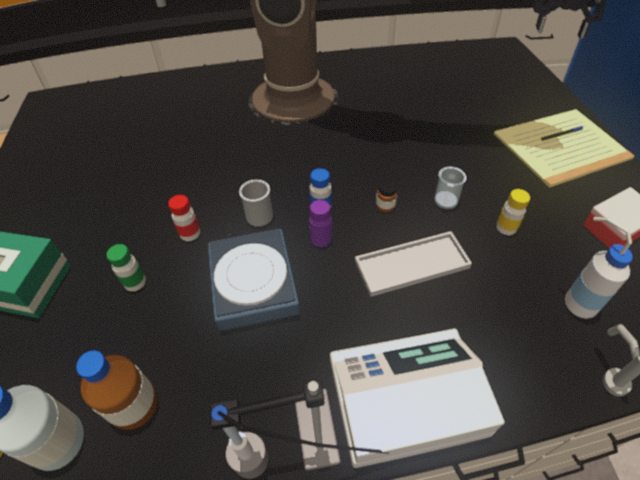

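The pictures show red cap at top(441,292), blue at (312,286), a purple look-alike at (325,245), yellow at (157,204), green at (492,252), steel cup at (373,293), beaker at (194,256), amber jar at (254,269), tray at (262,203) and plate at (392,213). Among the candidates for blue, only the bottle at (312,286) has a blue cap and a white body with a band. The one at (325,245) is all purple, so it's excluded, and the blue caps on the large bottles are also not meant.

```bash
cat > h.py <<'E'
import numpy as np, cv2
from cell import manip
def ray(d,uv):
    K=np.array([[d["fx"],0,d["cx"]],[0,d["fy"],d["cy"]],[0,0,1.]])
    s=cv2.undistortPoints(np.float64(uv).reshape(-1,1,2),K,np.array([d["k1"],0,0,0.])).reshape(-1,2)
    R=d["R"]; return -R.T@d["t"], np.c_[s,np.ones(len(s))]@R
def onz(d,uv,z):
    c,v=ray(d,uv); return c+v*((z-c[2])/v[:,2])[:,None]
def tri(d1,p1,d2,p2):
    A=np.zeros((3,3));b=np.zeros(3);L=[]
    for d,p in((d1,p1),(d2,p2)):
        c,v=ray(d,[p]);v=v[0]/np.linalg.norm(v);M=np.eye(3)-np.outer(v,v);A+=M;b+=M@c;L.append((c,M))
    X=np.linalg.solve(A,b); return X,max(np.linalg.norm(M@(X-c)) for c,M in L)
def mask(img,h0,h1,s=110,v=60):
    H=cv2.cvtColor(img,cv2.COLOR_RGB2HSV)
    h=H[...,0]; m=((h>=h0)&(h<=h1)) if h0<=h1 else ((h>=h0)|(h<=h1))
    return (m&(H[...,1]>s)&(H[...,2]>v)).astype(np.uint8)
def blobs(m,amin=40):
    n,l,st,c=cv2.connectedComponentsWithStats(m)
    return [(int(st[i,4]),c[i].round(1),st[i,:4]) for i in range(1,n) if st[i,4]>=amin]
def shift(world_xyz,yaw_to=None):
    "tool-frame row units for going from the measured TCP pose to a TCP point"
    from scipy.spatial.transform import Rotation as Ro
    o=manip.get_obs();R=Ro.from_quat(o["tcp_rot"]).as_matrix()
    return (R.T@(np.array(world_xyz)-o["eef_pos"])/.06).round(3), R
E
python3 - <<'E'
from h import *
t=manip.get_image("top");s=manip.get_image("scene")
near={'red':((441,292),(180,203),172,6),'yellow':((157,204),(518,198),20,33),'blue':((312,286),(320,177),104,122),'purple':((325,245),(320,210),128,155),'green':((492,252),(119,253),50,80)}
for k,(a,b,h0,h1) in near.items():
    P=[]
    for d,p in((t,a),(s,b)):
        B=[x for x in blobs(mask(d["img"],h0,h1),30) if np.hypot(*(x[1]-p))<14]
        B.sort(key=lambda x:-x[0]);P.append(B[0] if B else None)
    print(k,P)
    if all(P):print("   tri",tri(t,P[0][1],s,P[1][1]),"top@.087",onz(t,[P[0][1]],.087))
# tray & plate
g=cv2.cvtColor(t["img"],cv2.COLOR_RGB2GRAY)
for nm,p,z in(("tray",(262,203),.012),("plate",(392,213),.06)):
    m=(g>110).astype(np.uint8)
    for c in cv2.findContours(m,cv2.RETR_EXTERNAL,cv2.CHAIN_APPROX_NONE)[0]:
        if cv2.contourArea(c)>500 and cv2.pointPolygonTest(c,p,False)>0:
            X=onz(t,c.reshape(-1,2),z)[:,:2].astype(np.float32)
            print(nm,cv2.minAreaRect(X),cv2.fitEllipse(X*1000))
def crop(d,x,y,w,h,f):return cv2.resize(d["img"][y:y+h,x:x+w,::-1],None,fx=f,fy=f,interpolation=cv2.INTER_CUBIC)
A=np.vstack([np.hstack([crop(t,170,230,80,60,5),crop(t,340,265,80,60,5)]),np.hstack([crop(s,420,150,80,60,5),crop(s,225,170,80,60,5)])])
cv2.imwrite("pics/cr1.png",A)
A=np.vstack([np.hstack([crop(t,290,225,80,75,5),crop(s,285,165,80,75,5)])]);cv2.imwrite("pics/cr2.png",A)
E
```

```text
red [(290, array([443.9, 291.6]), array([434, 282,  20,  19], dtype=int32)), (390, array([178.8, 204.3]), array([168, 194,  23,  22], dtype=int32))]
   tri (array([ 0.44121569, -0.27118259,  0.08418126]), np.float64(0.0010238908805479043)) top@.087 [[ 0.44089477 -0.271529    0.087     ]]
yellow [(274, array([154.7, 202.6]), array([146, 194,  19,  19], dtype=int32)), (396, array([518.8, 198.3]), array([507, 188,  24,  22], dtype=int32))]
   tri (array([0.55126792, 0.36327903, 0.08431355]), np.float64(0.0005466403419527875)) top@.087 [[0.5503683  0.36169374 0.087     ]]
blue [(258, array([311.7, 283.4]), array([303, 275,  18,  18], dtype=int32)), (333, array([319.6, 177. ]), array([310, 168,  20,  20], dtype=int32))]
   tri (array([0.42258512, 0.00211701, 0.08549869]), np.float64(0.0003837423594419551)) top@.087 [[0.4223539  0.00170198 0.087     ]]
purple [(265, array([323.2, 246.3]), array([315, 236,  18,  22], dtype=int32)), (906, array([320. , 222.6]), array([309, 200,  23,  47], dtype=int32))]
   tri (array([ 0.51009176, -0.01226531,  0.05116874]), np.float64(0.0007891482135795267)) top@.087 [[ 0.50290868 -0.01180704  0.087     ]]
green [(236, array([495.9, 250. ]), array([487, 242,  18,  17], dtype=int32)), (410, array([117.7, 254.5]), array([106, 244,  24,  22], dtype=int32))]
   tri (array([ 0.5431407 , -0.37490299,  0.08502795]), np.float64(0.0013505469874425721)) top@.087 [[ 0.54291448 -0.37562716  0.087     ]]
tray ((0.6027320027351379, 0.14384925365447998), (0.08498236536979675, 0.20279744267463684), 6.63798713684082) ((602.8641357421875, 142.8583984375), (93.4232406616211, 257.18017578125), 6.822159767150879)
plate ((0.6018598675727844, -0.15180319547653198), (0.12526428699493408, 0.12350354343652725), 6.247437000274658) ((602.4205322265625, -152.02537536621094), (123.872802734375, 124.78083801269531), 78.24610137939453)
```

View pics/cr1.png

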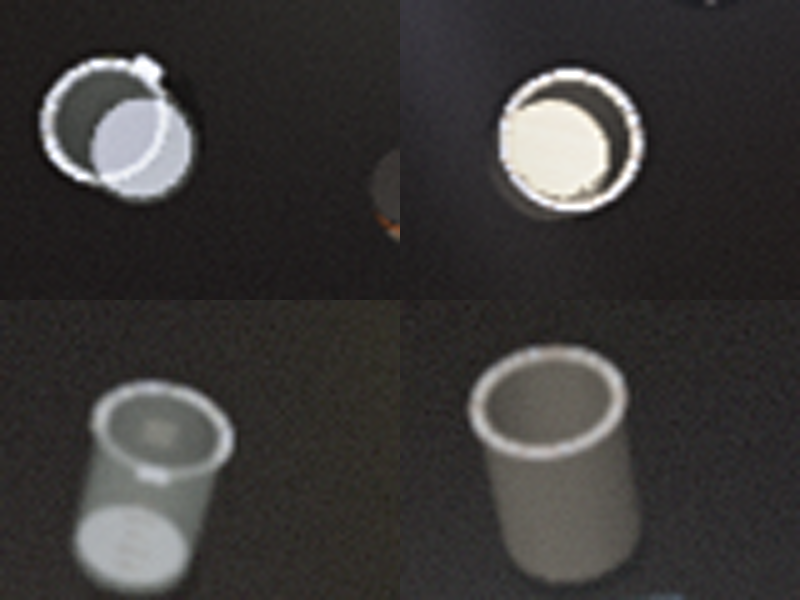

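View pics/cr2.png

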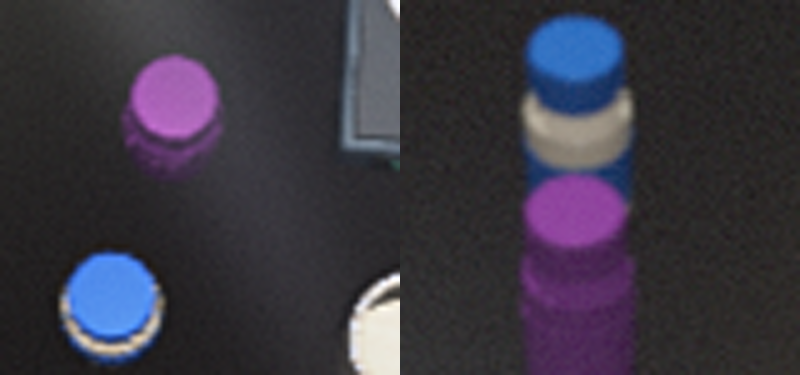

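The crops show the beaker rim centred at top(191,254)/scene(453,176) and the cup rim at top(374,293)/scene(255,191). They also confirm that the bottle with the white body is blue and the all-purple one isn't meant.

Run:
```python
from h import *
t=manip.get_image("top");s=manip.get_image("scene")
for n,a,b,z in(("beaker",(191.2,254.4),(452.6,176),.07),("cup",(374.2,293),(254.6,190.6),.075)):
    print(n,tri(t,a,s,b),onz(t,[a],z),onz(s,[b],z))
print("purple",onz(t,[(325,244.4)],.092)); print("stirrer L edge",onz(t,[(362,183),(360,256)],.055),"jar",onz(t,[(254,268)],.058))
X=onz(t,[(x+.0,y) for x,y in[(441,292)]],.092)
# cap-top discs: bright part of cap
for k,p,h0,h1 in(('red',(444,291),172,6),('yellow',(155,203),20,33),('blue',(312,283),104,122)):
    V=cv2.cvtColor(t["img"],cv2.COLOR_RGB2HSV)[...,2]; m=mask(t["img"],h0,h1);y,x=np.ogrid[:480,:640];m[(x-p[0])**2+(y-p[1])**2>200]=0
    th=np.percentile(V[m>0],90)*.85; q=np.argwhere((m>0)&(V>th))[:,::-1]
    c,r=cv2.minEnclosingCircle(q.astype(np.float32)); print(k,c,r,len(q),onz(t,[q.mean(0)],.092))
R=shift([0,0,0])[1]; print(R.round(3)); print(shift([.5,.28,.17])[0])
```

```text
beaker (array([0.45248521, 0.26833439, 0.06806477]), np.float64(0.0020834178786891277)) [[0.45156006 0.2656993  0.07      ]] [[0.45434542 0.26944588 0.07      ]]
cup (array([ 0.42130709, -0.12816426,  0.07251906]), np.float64(0.0017412583480281938)) [[ 0.42095089 -0.12964629  0.075     ]] [[ 0.42420845 -0.12629412  0.075     ]]
purple [[ 0.50639988 -0.01505891  0.092     ]]
stirrer L edge [[ 0.66368509 -0.07895737  0.055     ]
 [ 0.49868923 -0.09286891  0.055     ]] jar [[0.44227772 0.12915115 0.058     ]]
red (444.05999755859375, 291.6400146484375) 8.348333358764648 210 [[ 0.44057662 -0.2713645   0.092     ]]
yellow (153.88888549804688, 201.6666717529297) 8.00086498260498 187 [[0.55028737 0.36178604 0.092     ]]
blue (311.7349548339844, 283.8795166015625) 8.340780258178711 215 [[0.42122127 0.00136004 0.092     ]]
[[-0.931  0.365 -0.   ]
 [ 0.365  0.931 -0.001]
 [-0.    -0.001 -1.   ]]
[-6.054 -3.026  1.018]
```

```bash
python3 -m handwheel '-0.8 -0.5 0.2 1 85;-1.8 -1.15 0.4 2 85;-2.7 -1.75 0.6 3 85;-3.6 -2.3 0.9 4 85;-4.5 -2.9 1.1 5 85;-5.4 -3.5 1.34 6.2 85;-5.4 -3.5 1.34 6.2 85;-5.4 -3.5 1.34 6.2 85' 30
python3 - <<'E'
from h import *
d=manip.get_image("wrist");cv2.imwrite("pics/w1.png",d["img"][:,:,::-1]);print(d["R"].round(3),d["t"])
print(shift([.453,.2675,.028]))
E
```

```text
time: 1.3
eef_pos: [0.4538, 0.2664, 0.1505]
tcp_rot: [0.666, 0.746, -0.001, 0.0]
wrist_force: [-0.2, 0.0, -0.8]
grip_width: 0.0849
[[ 0.994  0.114  0.   ]
 [ 0.108 -0.944  0.312]
 [ 0.036 -0.31  -0.95 ]] [-0.48126338  0.18667928  0.36929459]
(array([-0.012, -0.   ,  2.045]), array([[-1.15458198e-01,  9.93312196e-01, -5.34411123e-04],
       [ 9.93312337e-01,  1.15458138e-01, -1.41956615e-04],
       [-7.93051242e-05, -5.47227216e-04, -9.99999847e-01]]))
```

View pics/w1.png

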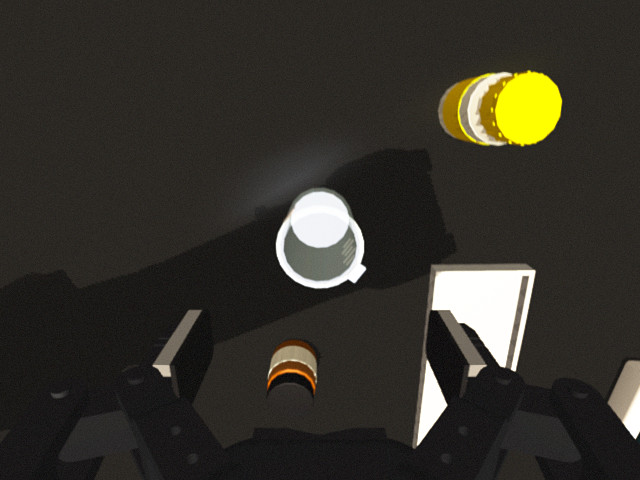

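The wrist view shows the beaker rim centred at (320,240), the yellow cap top at about (529,108), the tray at right and the jar below. The jaws straddle the line of the beaker.

Run:
```python
from h import *
d=manip.get_image("wrist")
print(onz(d,[(320,241)],.07),"base",onz(d,[(320,219)],.002),"yellow",onz(d,[(529,108)],.092),"tray corners",onz(d,[(433,265),(535,265)],.015))
g=cv2.cvtColor(d["img"],cv2.COLOR_RGB2GRAY)
```

```text
[[0.45301063 0.27340857 0.07      ]] base [[0.45369003 0.26928919 0.002     ]] yellow [[0.55079133 0.36504395 0.092     ]] tray corners [[0.54695178 0.24574725 0.015     ]
 [0.63062755 0.25516275 0.015     ]]
```

```bash
python3 -m handwheel '0.05 0 0.7 0 85;0.05 0 1.4 0 85;0.05 0 2.03 0 85;0.05 0 2.03 0 85;0.05 0 2.03 0 40;0.05 0 2.03 0 40;0.05 0 2.03 0 40;0.05 0 2.03 0 40' 30; python3 -m handwheel '0 0 0 0 40;0 0 0 0 40;0 0 -0.3 0 40;0 0 -1 0 40;0 0 -1.9 0 40;0 0 -2.7 0 40' 30
python3 - <<'E'
from h import *
d=manip.get_image("wrist");cv2.imwrite("pics/w2.png",d["img"][:,:,::-1])
print(shift([.602,-.152,.17]),manip.get_obs()["grip_width"])
E
```

```text
time: 2.4
eef_pos: [0.453, 0.2734, 0.0308]
tcp_rot: [0.664, 0.747, 0.002, -0.0]
wrist_force: [-0.3, 0.4, 6.6]
grip_width: 0.0494
time: 3.15
eef_pos: [0.4526, 0.2727, 0.1946]
tcp_rot: [0.664, 0.747, 0.002, -0.0]
wrist_force: [1.5, 0.5, -0.9]
grip_width: 0.0494
(array([-7.34 ,  1.596,  0.472]), array([[-0.11642446,  0.99316564,  0.00820706],
       [ 0.99317364,  0.11635776,  0.00818486],
       [ 0.00717396,  0.00910395, -0.99993282]])) 0.04940214750527498
```

View pics/w2.png

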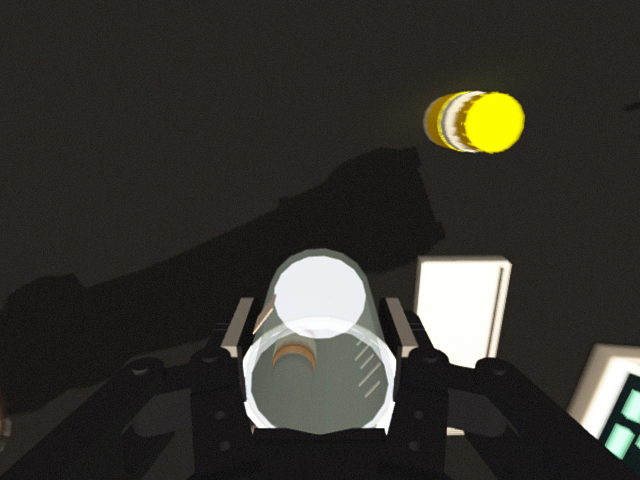

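The beaker is held upright between the pads, with its rim centred at (320,378).

```bash
python3 -m handwheel '-0.6 0.15 0 0 40;-1.6 0.4 0 0 40;-2.6 0.6 0 0 40;-3.6 0.8 0.1 0 40;-4.6 1 0.2 0 40;-5.6 1.2 0.3 0 40;-6.6 1.45 0.4 0 40;-7.34 1.6 0.47 0 40' 30;python3 -m handwheel '0 0 0 0 40;0 0 0 0 40'
python3 - <<'E'
from h import *
d=manip.get_image("wrist");cv2.imwrite("pics/w3.png",d["img"][:,:,::-1])
print(shift([.602,-.152,.0925]))
o=manip.get_obs();zt=o["eef_pos"][2];print(o["eef_pos"],o["q"])
print(onz(d,[(320,378)],zt-.0308+.07))
E
```

```text
time: 4.2
eef_pos: [0.6023, -0.155, 0.1695]
tcp_rot: [0.665, 0.746, 0.005, 0.0]
wrist_force: [-1.0, 1.0, -0.1]
grip_width: 0.0494
time: 4.45
eef_pos: [0.6019, -0.1548, 0.1689]
tcp_rot: [0.666, 0.746, 0.005, -0.0]
wrist_force: [0.3, 0.2, -1.2]
grip_width: 0.0491
(array([ 0.02 , -0.007,  1.277]), array([[-0.11544536,  0.99328846,  0.00709972],
       [ 0.99328541,  0.11538503,  0.0083901 ],
       [ 0.00751458,  0.00802065, -0.9999396 ]]))
[ 0.60202433 -0.15378657  0.16910192] [-0.16394103  0.48793964  0.47792968  1.70415168 -0.26951463  1.00896712
  0.52589575]
[[ 0.6021103  -0.15745608  0.20830192]]
```

View pics/w3.png

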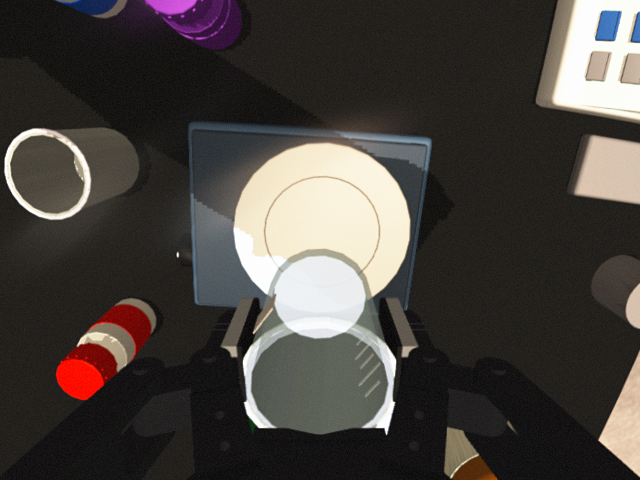

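The picture shows the beaker's floor disc at (320,293), above a plate with its outline at columns 234–410 and its top at row 142, and an inner ring centred near (322,228).

Run:
```python
from h import *
d=manip.get_image("wrist");o=manip.get_obs();b=o["eef_pos"][2]-.0308
L=onz(d,[(234,228)],.06);R_=onz(d,[(410,228)],.06);T=onz(d,[(322,142)],.06);Lr=onz(d,[(264,233),(380,233)],.06)
print("plate",L,R_,T,"ring",Lr)
print("beaker floor",onz(d,[(320,293),(273,293),(367,293)],b+.003),"rim",onz(d,[(320,380)],b+.07),o["eef_pos"])
```

```text
plate [[ 0.54375584 -0.15441427  0.06      ]] [[ 0.66523838 -0.1404744   0.06      ]] [[ 0.59745544 -0.08987714  0.06      ]] ring [[ 0.56472442 -0.15566228  0.06      ]
 [ 0.64495879 -0.14646733  0.06      ]]
beaker floor [[ 0.60323799 -0.15785231  0.14150463]
 [ 0.58008225 -0.16049686  0.14150463]
 [ 0.62646127 -0.15526238  0.14150463]] rim [[ 0.60240036 -0.15726534  0.20850463]] [ 0.60221667 -0.1532751   0.16930463]
```

```bash
python3 -m handwheel '0.09 0.03 0.4 0 40;0.09 0.03 0.8 0 40;0.09 0.03 1.1 0 40;0.09 0.03 1.2 0 40;0.09 0.03 1.25 0 40;0.09 0.03 1.28 0 40;0.09 0.03 1.28 0 40;0.09 0.03 1.28 0 40'; python3 -m handwheel '0 0 0.015 0 40;0 0 0.03 0 40;0 0 0.03 0 40'
```

```text
time: 5.55
eef_pos: [0.6042, -0.1472, 0.093]
tcp_rot: [0.665, 0.747, 0.006, 0.0]
wrist_force: [0.3, 0.2, -0.6]
grip_width: 0.0492
time: 5.92
eef_pos: [0.6042, -0.1472, 0.0912]
tcp_rot: [0.665, 0.747, 0.006, 0.0]
wrist_force: [0.8, 0.3, -1.2]
grip_width: 0.0494
```

```bash
for i in 1; do python3 -m handwheel '0 0 0.01 0 40;0 0 0.02 0 40;0 0 0.02 0 40';done; python3 -m handwheel '0 0 0.01 0 40;0 0 0.02 0 40;0 0 0.02 0 40'
```

```text
time: 6.3
eef_pos: [0.6043, -0.1472, 0.0911]
tcp_rot: [0.665, 0.747, 0.006, 0.0]
wrist_force: [-3.2, 0.8, 10.2]
grip_width: 0.0491
time: 6.68
eef_pos: [0.6043, -0.1472, 0.0911]
tcp_rot: [0.665, 0.747, 0.006, 0.0]
wrist_force: [-4.5, 1.4, 11.6]
grip_width: 0.0495
```

```bash
python3 -m handwheel '0 0 -0.02 0 49;0 0 -0.02 0 56;0 0 -0.02 0 64;0 0 -0.02 0 75;0 0 -0.02 0 85;0 0 -0.5 0 85;0 0 -1.2 0 85;0 0 -1.8 0 85'
python3 - <<'E'
from h import *
d=manip.get_image("top");cv2.imwrite("pics/t2.png",cv2.resize(d["img"][100:340,110:470,::-1],None,fx=2.2,fy=2.2,interpolation=cv2.INTER_CUBIC))
print(shift([.5505,.364,.15])[0],manip.get_obs()["eef_pos"])
E
```

```text
time: 7.68
eef_pos: [0.6033, -0.1484, 0.2004]
tcp_rot: [0.665, 0.747, 0.006, 0.0]
wrist_force: [0.9, 0.6, -0.5]
grip_width: 0.0854
[8.597 0.062 0.981] [ 0.60543109 -0.14930365  0.20542157]
```

View pics/t2.png

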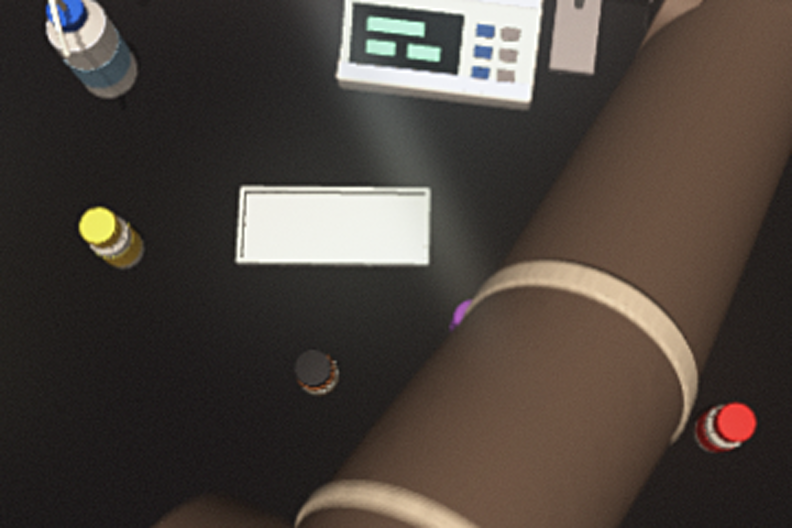

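The arm hides the stirrer in this top view, so I'll check the beaker from above once the arm is over the yellow bottle.

```bash
python3 -m handwheel '0.8 0 0 0 85;1.8 0 0 0 85;2.8 0 0 0 85;3.8 0 0 0 85;4.8 0 0 0 85;5.8 0 0.2 0 85;6.8 0 0.4 0 85;7.8 0.05 0.6 0 85';python3 -m handwheel '0.8 0 0.3 0 85;0.8 0 0.3 0 85'
python3 - <<'E'
from h import *
t=manip.get_image("top");s=manip.get_image("scene");w=manip.get_image("wrist")
A=np.hstack([cv2.resize(d["img"][y:y+120,x:x+80,::-1],None,fx=5,fy=5,interpolation=cv2.INTER_CUBIC) for d,x,y in((t,352,160),(s,212,200))])
cv2.imwrite("pics/bk.png",A)
for b in blobs(mask(w["img"],20,33,90),400):print(b)
print(shift([.5505,.364,.027])[0],manip.get_obs()["eef_pos"])
E
```

```text
time: 8.72
eef_pos: [0.5545, 0.3181, 0.1723]
tcp_rot: [0.665, 0.747, 0.009, 0.003]
wrist_force: [1.3, -0.0, 0.1]
grip_width: 0.0851
time: 8.98
eef_pos: [0.5458, 0.3714, 0.1519]
tcp_rot: [0.662, 0.749, 0.007, 0.002]
wrist_force: [-0.0, -0.5, 0.0]
grip_width: 0.0852
(4865, array([108.3,  29.3]), array([  0,   0, 216,  58], dtype=int32))
(736, array([318.8, 215.9]), array([289, 203,  64,  42], dtype=int32))
(3386, array([322. , 262.3]), array([290, 228,  65,  68], dtype=int32))
[-0.026 -0.024  2.124] [0.54969903 0.36472095 0.15448241]
```

View pics/bk.png

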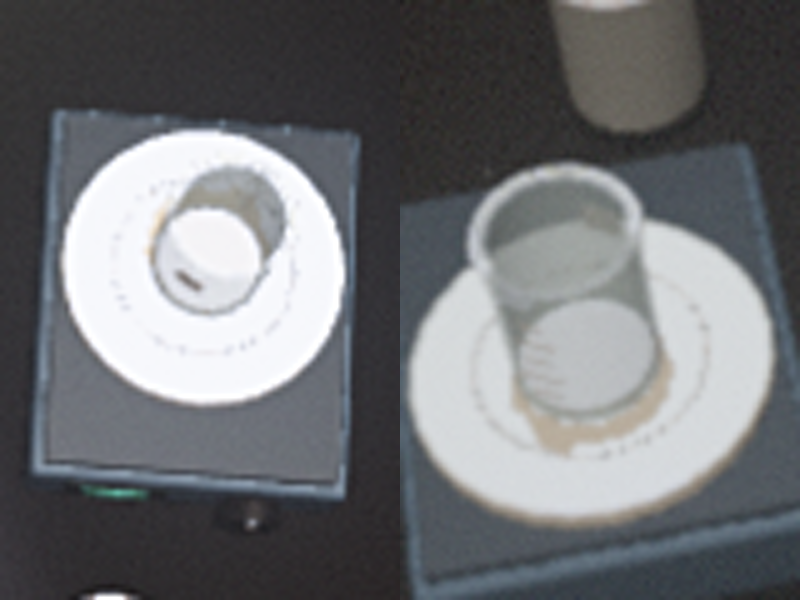

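The enlargement shows the beaker upright on the plate. In the top view its base is at about (210,257) with the plate at (203,267). In the scene view the rim is at (556,235), the base at (588,358) and the plate at (592,368).

Run:
```python
from h import *
t=manip.get_image("top");s=manip.get_image("scene");w=manip.get_image("wrist")
T=lambda u,v:(352+(u-2)/5,160+(v-2)/5); S=lambda u,v:(212+(u-402)/5,200+(v-2)/5)
print("rim",onz(t,[T(224,228)],.13),onz(s,[S(556,235)],.13),tri(t,T(224,228),s,S(556,235)))
print("base",onz(t,[T(210,257)],.061),onz(s,[S(588,358)],.061))
print("plate",onz(t,[T(203,267)],.06),onz(s,[S(592,368)],.06))
print("yellow",onz(w,[(322,262)],.092))
```

```text
rim [[ 0.59908254 -0.14995181  0.13      ]] [[ 0.60547769 -0.15189288  0.13      ]] (array([ 0.60087017, -0.15160698,  0.12432839]), np.float64(0.000880267707464914))
base [[ 0.60668907 -0.15441295  0.061     ]] [[ 0.60396222 -0.15189079  0.061     ]]
plate [[ 0.60205111 -0.15192224  0.06      ]] [[ 0.60765173 -0.15095348  0.06      ]]
yellow [[0.55329399 0.36297317 0.092     ]]
```

Beaker and plate centres agree within about 3 mm, so I'll carry on with the yellow bottle.

```bash
python3 -m handwheel '0 0.02 0.7 0 85;0 0.02 1.4 0 85;0 0.02 2 0 85;0 0.02 2.1 0 85;0 0.02 2.1 0 30;0 0.02 2.1 0 30;0 0.02 2.1 0 30;0 0.02 2.1 0 30' 30; python3 -m handwheel '0 0 0 0 30;0 0 0 0 30;0 0 0 0 30'
python3 - <<'E'
from h import *
print(shift([.6027,.1438,.17]),manip.get_obs()["eef_pos"])
E
```

```text
time: 10.28
eef_pos: [0.5544, 0.3661, 0.0314]
tcp_rot: [0.666, 0.746, 0.01, 0.003]
wrist_force: [-0.4, -1.7, 5.7]
grip_width: 0.0412
time: 10.65
eef_pos: [0.5543, 0.3662, 0.0315]
tcp_rot: [0.666, 0.746, 0.01, 0.003]
wrist_force: [0.1, -0.2, -0.6]
grip_width: 0.0411
(array([-3.754,  0.429, -2.332]), array([[-0.11302497,  0.99341247,  0.0188952 ],
       [ 0.99355588,  0.11283792,  0.0106922 ],
       [ 0.00848967,  0.01998192, -0.9997643 ]])) [0.55430325 0.3661942  0.03150711]
```

```bash
python3 -m handwheel '0 0 -0.3 0 30;-0.2 0 -1.1 0 30;-1.0 0.1 -1.9 0 30;-2 0.2 -2.3 0 30;-3 0.35 -2.3 0 30;-3.75 0.43 -2.3 0 30;-3.75 0.43 -2.3 0 30;-3.75 0.43 -2.3 0 30' 30
python3 - <<'E'
from h import *
d=manip.get_image("wrist");cv2.imwrite("pics/w4.png",d["img"][:,:,::-1])
print(manip.get_obs()["eef_pos"],manip.get_obs()["grip_width"],shift([0,0,0])[1].round(4))
E
```

```text
time: 11.65
eef_pos: [0.6028, 0.1446, 0.1689]
tcp_rot: [0.666, 0.746, 0.011, 0.003]
wrist_force: [-0.2, 0.3, -0.5]
grip_width: 0.0409
[0.60257896 0.14556081 0.16863857] 0.041394592163691665 [[-0.1144  0.9932  0.0191]
 [ 0.9934  0.1142  0.0118]
 [ 0.0096  0.0204 -0.9997]]
```

View pics/w4.png

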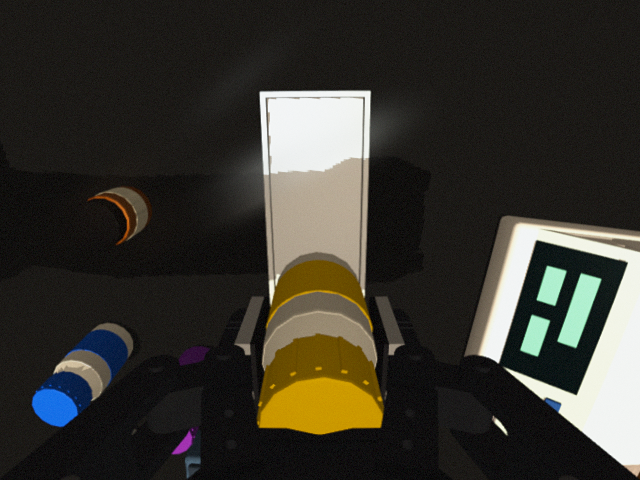

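The tray is aligned with the jaws, its far end at corners (261,92) and (370,91), and the bottle is held upright at column 319.

Run:
```python
from h import *
d=manip.get_image("wrist");t=manip.get_image("top")
c=onz(d,[(261,92),(370,91)],.015);print(c,np.linalg.norm(c[0]-c[1]))
e=c[1]-c[0];e/=np.linalg.norm(e);n=np.array([-e[1],e[0],0]);print("yaw",np.degrees(np.arctan2(e[1],e[0])),"centre",c.mean(0)-.1*n)
b=manip.get_obs()["eef_pos"][2]-.0315
print("bottle band sides at z=b+.045",onz(d,[(262,322),(374,322)],b+.045),"cap rim top",onz(d,[(258,430),(383,430)],b+.092))
m=(cv2.cvtColor(d["img"],cv2.COLOR_RGB2GRAY)>60).astype(np.uint8)
for v in (130,200,260):
    x=np.flatnonzero(m[v,240:390])+240;print(v,x.min(),x.max(),onz(d,[(x.min(),v),(x.max()+1,v)],.015))
g=cv2.cvtColor(t["img"],cv2.COLOR_RGB2GRAY);m=(g>110).astype(np.uint8)
```

```text
[[0.55195483 0.23850612 0.015     ]
 [0.63193025 0.24858592 0.015     ]] 0.0806081247837012
yaw 7.183471053725405 centre [0.60444724 0.14433094 0.015     ]
bottle band sides at z=b+.045 [[0.57994601 0.14619355 0.18173613]
 [0.62329145 0.15069396 0.18173613]] cap rim top [[0.58483994 0.13935872 0.22873613]
 [0.61975585 0.14265567 0.22873613]]
130 261 382 [[0.55405096 0.21126598 0.015     ]
 [0.64601719 0.22192984 0.015     ]]
200 259 368 [[0.55643381 0.15731264 0.015     ]
 [0.64359418 0.16703259 0.015     ]]
260 268 366 [[0.56738751 0.1073035  0.015     ]
 [0.64983487 0.11621061 0.015     ]]
```

```bash
python3 -m handwheel '0 0 0.7 0 30;0 -0.01 1.4 0 30;0 -0.02 1.8 0 30;0 -0.02 2 0 30;0 -0.02 2.1 0 30;0 -0.02 2.16 0 30;0 -0.02 2.18 0 30;0 -0.02 2.18 0 30'; python3 -m handwheel '0 0 0.01 0 30;0 0 0.02 0 30;0 0 0.03 0 30;0 0 0.03 0 30'
```

```text
time: 12.8
eef_pos: [0.604, 0.1474, 0.038]
tcp_rot: [0.665, 0.747, 0.011, 0.003]
wrist_force: [0.2, 0.5, -1.3]
grip_width: 0.041
time: 13.3
eef_pos: [0.604, 0.1474, 0.0361]
tcp_rot: [0.665, 0.747, 0.011, 0.003]
wrist_force: [0.0, -0.1, -0.0]
grip_width: 0.0413
```

```bash
python3 -m handwheel '0 0 0.01 0 30;0 0 0.02 0 30;0 0 0.02 0 30'; python3 -m handwheel '0 0 0 0 42;0 0 0 0 48;0 0 0 0 54;0 0 0 0 60;0 0 0 0 64;0 0 -0.5 0 64;0 0 -1.3 0 64;0 0 -2.2 0 85'
python3 - <<'E'
from h import *
print(manip.get_obs()["eef_pos"],shift([.4406,-.2714,.20]))
E
```

```text
time: 13.68
eef_pos: [0.6041, 0.1475, 0.0354]
tcp_rot: [0.665, 0.747, 0.011, 0.003]
wrist_force: [-1.4, -0.1, 5.1]
grip_width: 0.0415
time: 14.68
eef_pos: [0.6009, 0.1457, 0.1682]
tcp_rot: [0.665, 0.747, 0.01, 0.003]
wrist_force: [1.7, 0.2, 0.8]
grip_width: 0.0801
[0.60092091 0.14573911 0.16819505] (array([-6.592, -3.445, -0.658]), array([[-0.11546901,  0.99314444,  0.018194  ],
       [ 0.99326868,  0.11527547,  0.01135304],
       [ 0.00917789,  0.01938245, -0.99977002]]))
```

```bash
python3 -m handwheel '-0.7 -0.36 -0.2 0 85;-1.6 -0.8 -0.3 0 85;-2.5 -1.3 -0.3 0 85;-3.4 -1.8 -0.3 0 85;-4.3 -2.25 -0.2 0 85;-5.2 -2.7 0 0 85;-6 -3.1 0.1 0 85;-6.55 -3.44 0.2 0 85'; python3 -m handwheel '0 0 0 0 85'
python3 - <<'E'
from h import *
w=manip.get_image("wrist");t=manip.get_image("top")
for b in blobs(mask(w["img"],172,6,110),400):print(b)
for b in blobs(mask(t["img"],20,33,110),60):
  if 190<b[1][0]<330:print("yellow",b,onz(t,[b[1]],.09))
print(manip.get_obs()["eef_pos"],shift([.4406,-.2714,.027]))
B=[b for b in blobs(mask(w["img"],172,6,110),400)]
for b in B: print(onz(w,[b[1]],.092))
cv2.imwrite("pics/w5.png",w["img"][:,:,::-1]);cv2.imwrite("pics/t5.png",t["img"][:,:,::-1])
E
```

```text
time: 15.68
eef_pos: [0.4404, -0.2708, 0.1486]
tcp_rot: [0.666, 0.746, 0.01, 0.003]
wrist_force: [-0.1, -0.6, 0.2]
grip_width: 0.0847
time: 15.8
eef_pos: [0.4383, -0.2738, 0.1484]
tcp_rot: [0.668, 0.744, 0.01, 0.003]
wrist_force: [0.0, -0.3, 0.9]
grip_width: 0.085
(623, array([318.8, 208.4]), array([290, 197,  63,  42], dtype=int32))
(3479, array([323.4, 255.8]), array([291, 221,  66,  69], dtype=int32))
yellow (238, array([257.3, 191.3]), array([249, 183,  17,  18], dtype=int32)) [[0.60318206 0.14389836 0.09      ]]
yellow (70, array([262.6, 205.7]), array([253, 198,  17,  12], dtype=int32)) [[0.57286044 0.1275457  0.09      ]]
[ 0.4403059  -0.27086808  0.14866113] (array([-0.027, -0.036,  2.027]), array([[-0.11215824,  0.99351319,  0.01876357],
       [ 0.99365304,  0.11197039,  0.01078288],
       [ 0.00861197,  0.01985386, -0.9997658 ]]))
[[ 0.4358167  -0.24175432  0.092     ]]
[[ 0.44133307 -0.26852193  0.092     ]]
```

```bash
python3 -m handwheel '0 -0.01 0.7 0 85;0 -0.02 1.4 0 85;0 -0.03 1.9 0 85;0 -0.03 1.98 0 85;0 -0.03 1.98 0 30;0 -0.03 1.98 0 30;0 -0.03 1.98 0 30;0 -0.03 1.98 0 30' 30; python3 -m handwheel '0 0 0 0 30;0 0 0 0 30;0 0 0 0 30'
python3 - <<'E'
from h import *
y=np.radians(6.9);e=np.array([-np.sin(y),np.cos(y)])
for n,s in(("L",1),("R",-1)):print(n,np.array([.6035,.144])+s*.0595*e)
print(manip.get_obs()["eef_pos"],shift([.5964,.2031,.18]))
E
```

```text
time: 16.9
eef_pos: [0.4416, -0.27, 0.0313]
tcp_rot: [0.666, 0.746, 0.011, 0.004]
wrist_force: [0.5, 0.9, 6.4]
grip_width: 0.0414
time: 17.27
eef_pos: [0.4416, -0.27, 0.0314]
tcp_rot: [0.666, 0.746, 0.011, 0.004]
wrist_force: [0.2, 0.1, -0.6]
grip_width: 0.0413
L [0.59635186 0.20306906]
R [0.61064814 0.08493094]
[ 0.4416392  -0.27001194  0.03142543] (array([ 7.565,  3.501, -2.339]), array([[-0.11218349,  0.99346084,  0.021223  ],
       [ 0.993656  ,  0.11198425,  0.01035813],
       [ 0.00791376,  0.02225037, -0.99972111]]))
```

```bash
python3 -m handwheel '0 0 -0.3 0 30;0 0 -1.1 0 30;0.3 0.15 -2 0 30;1.1 0.5 -2.5 0 30;2 0.92 -2.6 0 30;2.9 1.33 -2.6 0 30;3.8 1.75 -2.6 0 30;4.7 2.17 -2.6 0 30' 30;  python3 - <<'E'
from h import *
print(manip.get_obs()["eef_pos"],shift([.597,.2044,.17])[0])
E
```

```text
time: 18.27
eef_pos: [0.5364, 0.0247, 0.194]
tcp_rot: [0.666, 0.745, 0.011, 0.005]
wrist_force: [0.5, -0.4, -0.6]
grip_width: 0.0416
[0.53643426 0.02470204 0.19399062] [2.86  1.327 0.454]
```

```bash
python3 -m handwheel '0.9 0.42 0 0 30;1.8 0.83 0.1 0 30;2.5 1.16 0.3 0 30;2.86 1.33 0.45 0 30;2.86 1.33 0.45 0 30;2.86 1.33 0.45 0 30';  python3 - <<'E'
from h import *
print(manip.get_obs()["eef_pos"],shift([.597,.2044,.17])[0],shift([.597,.2044,.038]))
E
```

```text
time: 19.02
eef_pos: [0.5973, 0.202, 0.1708]
tcp_rot: [0.667, 0.745, 0.011, 0.005]
wrist_force: [-0.1, -0.3, -1.3]
grip_width: 0.0412
[0.59727125 0.20199749 0.17080954] [ 0.04  -0.     0.014] (array([ 0.026, -0.053,  2.213]), array([[-0.10921577,  0.99375536,  0.02285185],
       [ 0.99399621,  0.10903207,  0.00913978],
       [ 0.00659112,  0.02371286, -0.99969708]]))
```

```bash
python3 -m handwheel '0.01 -0.01 0.7 0 30;0.02 -0.03 1.4 0 30;0.03 -0.05 1.8 0 30;0.03 -0.05 2 0 30;0.03 -0.05 2.1 0 30;0.03 -0.05 2.18 0 30;0.03 -0.05 2.21 0 30;0.03 -0.05 2.21 0 30'; python3 -m handwheel '0 0 0.01 0 30;0 0 0.02 0 30;0 0 0.03 0 30;0 0 0.03 0 30'
```

```text
time: 20.02
eef_pos: [0.5974, 0.2048, 0.0386]
tcp_rot: [0.667, 0.745, 0.011, 0.006]
wrist_force: [0.2, -0.3, 0.5]
grip_width: 0.0412
time: 20.52
eef_pos: [0.5973, 0.2048, 0.0368]
tcp_rot: [0.667, 0.745, 0.011, 0.006]
wrist_force: [0.1, 0.2, -0.5]
grip_width: 0.0413
```

```bash
python3 -m handwheel '0 0 0.01 0 30;0 0 0.02 0 30;0 0 0.02 0 30'
```

```text
time: 20.9
eef_pos: [0.5974, 0.2048, 0.0355]
tcp_rot: [0.667, 0.745, 0.011, 0.006]
wrist_force: [-0.5, 0.6, -0.9]
grip_width: 0.0413
```

```bash
python3 -m handwheel '0 0 0.01 0 30;0 0 0.015 0 30;0 0 0.015 0 30'; python3 -m handwheel '0 0 0 0 42;0 0 0 0 48;0 0 0 0 54;0 0 0 0 60;0 0 0 0 64;0 0 -0.5 0 64;0 0 -1.3 0 64;0 0 -2.2 0 85'
python3 - <<'E'
from h import *
print(manip.get_obs()["eef_pos"],shift([.4215,.0015,.16]))
E
```

```text
time: 21.28
eef_pos: [0.5974, 0.2048, 0.0354]
tcp_rot: [0.667, 0.745, 0.011, 0.005]
wrist_force: [-2.8, -0.3, 6.5]
grip_width: 0.0412
time: 22.28
eef_pos: [0.5938, 0.2033, 0.1681]
tcp_rot: [0.667, 0.745, 0.011, 0.005]
wrist_force: [0.3, 0.6, 0.2]
grip_width: 0.0799
[0.59380933 0.20331842 0.16808454] (array([-3.031, -3.223,  0.042]), array([[-0.10909879,  0.99378762,  0.02199146],
       [ 0.99400991,  0.10892596,  0.00891275],
       [ 0.00646194,  0.0228321 , -0.99971843]]))
```

```bash
python3 -m handwheel '-0.5 -0.55 -0.1 0 66;-1.2 -1.3 -0.1 0 66;-1.9 -2 -0.1 0 66;-2.5 -2.65 0 0 66;-3.03 -3.22 0.1 0 66;-3.03 -3.22 0.2 0 66;-3.03 -3.22 0.2 0 66'
python3 - <<'E'
from h import *
w=manip.get_image("wrist");t=manip.get_image("top");s=manip.get_image("scene")
for b in blobs(mask(w["img"],104,122,110),400):print(b,onz(w,[b[1]],.092))
for n,h0,h1 in(("yellow",20,33),("red",172,6)):
  for d in (t,s):
   for b in blobs(mask(d["img"],h0,h1,110),60):
    if 190<b[1][0]<330 or d is s and 330<b[1][0]<480:print(n,b,onz(d,[b[1]],.09))
print(manip.get_obs()["eef_pos"],shift([.4215,.0015,.027]))
cv2.imwrite("pics/s6.png",s["img"][:,:,::-1])
E
```

```text
time: 23.15
eef_pos: [0.4225, 0.0021, 0.1506]
tcp_rot: [0.667, 0.745, 0.011, 0.005]
wrist_force: [0.3, 0.1, -0.1]
grip_width: 0.0656
(539, array([314.6, 210.1]), array([286, 200,  61,  34], dtype=int32)) [[0.41811483 0.03239291 0.092     ]]
(3344, array([316.5, 258.9]), array([285, 224,  65,  69], dtype=int32)) [[0.4222139  0.00425396 0.092     ]]
yellow (235, array([257.2, 191.2]), array([249, 183,  17,  18], dtype=int32)) [[0.60337667 0.14414791 0.09      ]]
yellow (66, array([262.4, 205.7]), array([253, 198,  17,  12], dtype=int32)) [[0.57280479 0.12796965 0.09      ]]
yellow (446, array([419.1, 234.6]), array([408, 223,  24,  25], dtype=int32)) [[0.60468915 0.14459518 0.09      ]]
yellow (223, array([413.3, 260.9]), array([404, 251,  22,  18], dtype=int32)) [[0.65684327 0.11731673 0.09      ]]
red (263, array([229.9, 191.1]), array([221, 182,  18,  19], dtype=int32)) [[0.59600648 0.20266981 0.09      ]]
red (84, array([237.2, 204.9]), array([227, 195,  17,  15], dtype=int32)) [[0.56754943 0.18179413 0.09      ]]
red (449, array([450. , 226.8]), array([438, 216,  25,  23], dtype=int32)) [[0.59818567 0.20395845 0.09      ]]
red (238, array([442.1, 252.4]), array([432, 239,  25,  22], dtype=int32)) [[0.64942131 0.17027586 0.09      ]]
[0.42288165 0.00250351 0.15069421] (array([-0.027, -0.073,  2.06 ]), array([[-0.11049486,  0.99361901,  0.02263062],
       [ 0.99385723,  0.11032152,  0.00877368],
       [ 0.00622105,  0.02346105, -0.9997054 ]]))
```

```bash
python3 -m handwheel '0 -0.02 0.7 0 66;0 -0.04 1.4 0 66;-0.01 -0.05 1.9 0 66;-0.01 -0.05 2.02 0 66;-0.01 -0.05 2.02 0 30;-0.01 -0.05 2.02 0 30;-0.01 -0.05 2.02 0 30;-0.01 -0.05 2.02 0 30' 30; python3 -m handwheel '0 0 0 0 30;0 0 -0.4 0 30;0 0 -1.2 0 30;0 0 -2.1 0 30;0 0 -2.5 0 30;0 0 -2.5 0 30'
python3 - <<'E'
from h import *
w=manip.get_image("wrist");t=manip.get_image("top")
for b in blobs(mask(t["img"],104,122),60):
  print(b[1],onz(t,[b[1]],.09)) if 280<b[1][0]<350 else 0
cv2.imwrite("pics/w6.png",w["img"][:,:,::-1])
print(manip.get_obs()["eef_pos"],shift([.6115,.0865,.18]))
E
```

```text
time: 24.3
eef_pos: [0.4235, 0.0029, 0.0303]
tcp_rot: [0.667, 0.745, 0.012, 0.006]
wrist_force: [-0.6, -0.2, 8.0]
grip_width: 0.0412
time: 25.05
eef_pos: [0.4209, 0.0018, 0.1818]
tcp_rot: [0.667, 0.745, 0.014, 0.007]
wrist_force: [-0.8, 0.8, -1.3]
grip_width: 0.0414
[0.41938402 0.00169009 0.179712  ] (array([1.049, 3.338, 0.086]), array([[-0.11122472,  0.99350054,  0.02420215],
       [ 0.99377076,  0.11101793,  0.00973083],
       [ 0.00698071,  0.0251337 , -0.99965973]]))
```

```bash
python3 -m handwheel '0.25 0.8 0 0 30;0.55 1.7 0 0 30;0.83 2.6 0 0 30;1.05 3.34 0.1 0 30;1.05 3.34 0.2 0 30;1.05 3.34 0.2 0 30'
python3 - <<'E'
from h import *
print(manip.get_obs()["eef_pos"],shift([.6115,.0865,.038]),manip.get_obs()["grip_width"])
E
```

```text
time: 25.9
eef_pos: [0.6102, 0.0858, 0.1704]
tcp_rot: [0.667, 0.745, 0.009, 0.005]
wrist_force: [-0.7, 0.2, -1.1]
grip_width: 0.0413
[0.61017068 0.08577833 0.17038144] (array([-0.003, -0.021,  2.206]), array([[-0.11053208,  0.99368221,  0.01945031],
       [ 0.9938571 ,  0.11040005,  0.00773935],
       [ 0.00554314,  0.02018628, -0.99978087]])) 0.041343343923743746
```

```bash
python3 -m handwheel '0 0 0.7 0 30;0 -0.01 1.4 0 30;0 -0.02 1.8 0 30;0 -0.02 2 0 30;0 -0.02 2.1 0 30;0 -0.02 2.18 0 30;0 -0.02 2.21 0 30;0 -0.02 2.21 0 30'; python3 -m handwheel '0 0 0.01 0 30;0 0 0.02 0 30;0 0 0.03 0 30;0 0 0.03 0 30';python3 -m handwheel '0 0 0.01 0 30;0 0 0.02 0 30;0 0 0.02 0 30'
```

```text
time: 26.9
eef_pos: [0.6118, 0.0867, 0.0382]
tcp_rot: [0.667, 0.745, 0.01, 0.005]
wrist_force: [-0.7, -0.4, -1.3]
grip_width: 0.0413
time: 27.4
eef_pos: [0.6118, 0.0867, 0.0363]
tcp_rot: [0.667, 0.745, 0.01, 0.005]
wrist_force: [-0.2, -0.1, -1.8]
grip_width: 0.041
time: 27.78
eef_pos: [0.6117, 0.0867, 0.0351]
tcp_rot: [0.667, 0.745, 0.01, 0.005]
wrist_force: [0.6, -0.8, -1.1]
grip_width: 0.0412
```

```bash
python3 -m handwheel '0 0 0.01 0 30;0 0 0.015 0 30;0 0 0.015 0 30'
```

```text
time: 28.15
eef_pos: [0.6118, 0.0867, 0.0344]
tcp_rot: [0.667, 0.745, 0.01, 0.005]
wrist_force: [-1.9, 0.1, 2.4]
grip_width: 0.0411
```

```bash
python3 -m handwheel '0 0 0 0 42;0 0 0 0 48;0 0 0 0 54;0 0 0 0 60;0 0 0 0 64;0 0 -0.5 0 64;0 0 -1.3 0 64;0 0 -2.2 0 74'
python3 - <<'E'
from h import *
print(manip.get_obs()["eef_pos"],shift([.4225,-.1285,.15]))
E
```

```text
time: 29.15
eef_pos: [0.6087, 0.0856, 0.1672]
tcp_rot: [0.667, 0.745, 0.009, 0.004]
wrist_force: [0.5, 1.1, 0.8]
grip_width: 0.074
[0.60865708 0.08556801 0.16718228] (array([-3.205, -3.482,  0.202]), array([[-0.11038582,  0.9937143 ,  0.01862429],
       [ 0.9938745 ,  0.1102643 ,  0.0074334 ],
       [ 0.00533308,  0.01933074, -0.99979892]]))
```

```bash
python3 -m handwheel '-0.5 -0.55 0 0 74;-1.2 -1.3 0 0 74;-1.9 -2.05 0 0 74;-2.55 -2.75 0 0 74;-3.2 -3.48 0.1 0 74;-3.2 -3.48 0.2 0 74;-3.2 -3.48 0.2 0 74'
python3 - <<'E'
from h import *
w=manip.get_image("wrist");t=manip.get_image("top");s=manip.get_image("scene")
cv2.imwrite("pics/w7.png",w["img"][:,:,::-1])
for n,h0,h1 in(("yellow",20,33),("red",172,6),("blue",104,122)):
  for d in (t,s):
   B=[b for b in blobs(mask(d["img"],h0,h1,110),100) if (190<b[1][0]<330 and 170<b[1][1]<230 if d is t else 330<b[1][0]<480 and 200<b[1][1]<300)]
   B.sort(key=lambda b:b[1][1]);print(n,B[0][:2],onz(d,[B[0][1]],.09))
print(manip.get_obs()["eef_pos"],shift([.4225,-.1285,.028])[0])
E
```

```text
time: 30.02
eef_pos: [0.4228, -0.128, 0.1501]
tcp_rot: [0.667, 0.745, 0.009, 0.004]
wrist_force: [0.4, 0.7, -0.6]
grip_width: 0.074
yellow (240, array([257.4, 191.3])) [[0.60320992 0.14368467 0.09      ]]
yellow (448, array([419.1, 234.6])) [[0.60468915 0.14459518 0.09      ]]
red (262, array([229.8, 191.1])) [[0.5959787  0.20288463 0.09      ]]
red (448, array([450. , 226.8])) [[0.59818567 0.20395845 0.09      ]]
blue (233, array([284.6, 191.6])) [[0.61013558 0.08556611 0.09      ]]
blue (422, array([387.6, 242.7])) [[0.6114382  0.08623913 0.09      ]]
[ 0.42348897 -0.127385    0.15026646] [-0.027 -0.058  2.037]
```

View pics/w7.png

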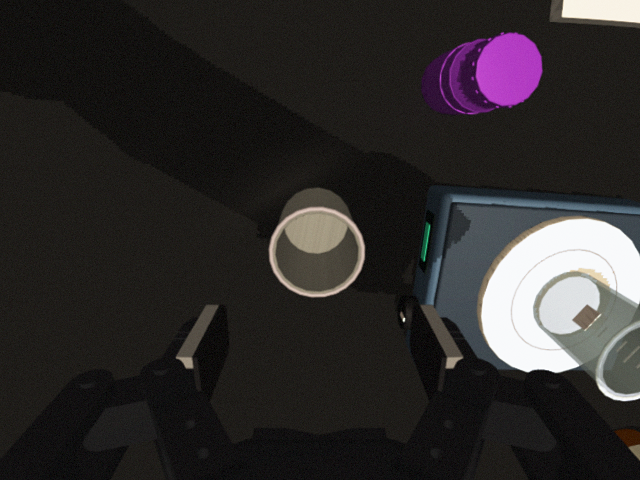

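The cup rim is at (317,252), centred between the jaws, with the purple bottle and the stirrer clear of them. In the background the beaker stands upright inside the plate.

```bash
python3 -m handwheel '0 -0.02 0.7 0 74;-0.01 -0.04 1.4 0 74;-0.02 -0.05 1.9 0 74;-0.02 -0.05 2.0 0 74;-0.02 -0.05 2.0 0 40;-0.02 -0.05 2.0 0 40;-0.02 -0.05 2.0 0 40;-0.02 -0.05 2.0 0 40' 30; python3 -m handwheel '0 0 0 0 40;0 0 -0.4 0 40;0 0 -1.2 0 40;0 0 -2.1 0 40;0 0 -2.7 0 40;0 0 -2.7 0 40'
python3 - <<'E'
from h import *
print(manip.get_obs()["eef_pos"],shift([.606,-.016,.18])[0])
E
```

```text
time: 31.18
eef_pos: [0.4237, -0.128, 0.031]
tcp_rot: [0.666, 0.746, 0.01, 0.005]
wrist_force: [-0.1, 0.9, 5.1]
grip_width: 0.0553
time: 31.92
eef_pos: [0.4218, -0.1293, 0.1953]
tcp_rot: [0.666, 0.746, 0.012, 0.007]
wrist_force: [1.4, 0.6, -1.2]
grip_width: 0.0549
[ 0.42184131 -0.12931443  0.19525768] [1.529 3.254 0.349]
```

```bash
python3 -m handwheel '0.35 0.8 0 0 40;0.75 1.65 0 0 40;1.15 2.5 0 0 40;1.48 3.23 0.1 0 40;1.48 3.23 0.3 0 40;1.48 3.23 0.35 0 40'
python3 - <<'E'
from h import *
print(manip.get_obs()["eef_pos"],shift([.605,-.019,.034])[0])
E
```

```text
time: 32.67
eef_pos: [0.6031, -0.0198, 0.1773]
tcp_rot: [0.666, 0.746, 0.01, 0.006]
wrist_force: [-0.2, -1.0, -0.6]
grip_width: 0.0552
[ 0.60305073 -0.0197825   0.17729592] [-1.000e-03 -1.900e-02  2.388e+00]
```

```bash
python3 -m handwheel '0 0 0.8 0 40;0 -0.01 1.5 0 40;0 -0.02 2 0 40;0 -0.02 2.2 0 40;0 -0.02 2.3 0 40;0 -0.02 2.36 0 40;0 -0.02 2.39 0 40;0 -0.02 2.39 0 40'; python3 -m handwheel '0 0 0.01 0 40;0 0 0.02 0 40;0 0 0.03 0 40;0 0 0.03 0 40'
```

```text
time: 33.67
eef_pos: [0.6052, -0.0188, 0.0344]
tcp_rot: [0.666, 0.746, 0.01, 0.006]
wrist_force: [0.3, 0.6, -1.6]
grip_width: 0.0553
time: 34.17
eef_pos: [0.6053, -0.0188, 0.0326]
tcp_rot: [0.666, 0.746, 0.01, 0.006]
wrist_force: [-0.7, 0.6, -0.2]
grip_width: 0.0554
```

```bash
python3 -m handwheel '0 0 0.01 0 40;0 0 0.02 0 40;0 0 0.02 0 40'
```

```text
time: 34.55
eef_pos: [0.6052, -0.0188, 0.0313]
tcp_rot: [0.666, 0.746, 0.01, 0.006]
wrist_force: [0.4, 0.2, -0.7]
grip_width: 0.0551
```

```bash
python3 -m handwheel '0 0 0.01 0 40;0 0 0.015 0 40;0 0 0.015 0 40'; python3 -m handwheel '0 0 0 0 56;0 0 0 0 62;0 0 0 0 68;0 0 0 0 72;0 0 0 0 72;0 0 -0.5 0 72;0 0 -1.3 0 72;0 0 -2.3 0 72'; python3 -m handwheel '0 -0.6 -0.3 0 72;0.4 -1.5 -0.5 0 72;1.2 -2.3 -0.5 0 72;2 -3 -0.5 0 72;2.8 -3.7 -0.5 0 72;3.5 -4 -0.5 0 72;3.5 -4 -0.5 0 72'
python3 - <<'E'
from h import *
t=manip.get_image("top");s=manip.get_image("scene")
A=np.vstack([cv2.resize(t["img"][150:310,170:520,::-1],None,fx=1.8,fy=1.8,interpolation=cv2.INTER_CUBIC),cv2.resize(s["img"][160:320,90:520,::-1],(630,234),interpolation=cv2.INTER_CUBIC)])
cv2.imwrite("pics/fin.png",A);print(A.shape)
for n,h0,h1,p,q in(("purple",128,155,(324,246),(320,210)),("green",50,80,(495,250),(118,254))):
  for d,c in((t,p),(s,q)):
    print(n,[(b[0],b[1]) for b in blobs(mask(d["img"],h0,h1),40) if np.hypot(*(b[1]-c))<20])
E
```

```text
time: 34.92
eef_pos: [0.6054, -0.0188, 0.0311]
tcp_rot: [0.666, 0.746, 0.01, 0.006]
wrist_force: [-2.9, 0.2, 5.8]
grip_width: 0.055
time: 35.92
eef_pos: [0.6014, -0.0198, 0.1695]
tcp_rot: [0.666, 0.746, 0.009, 0.005]
wrist_force: [2.1, -0.1, -0.2]
grip_width: 0.072
time: 36.8
eef_pos: [0.337, 0.1645, 0.1958]
tcp_rot: [0.664, 0.748, 0.01, 0.005]
wrist_force: [0.9, -0.4, 0.5]
grip_width: 0.0721
(522, 630, 3)
purple [(291, array([323.4, 246.7]))]
purple [(837, array([319.8, 220.6]))]
green [(234, array([495.9, 250. ]))]
green [(410, array([117.8, 254.4]))]
```

View pics/fin.png

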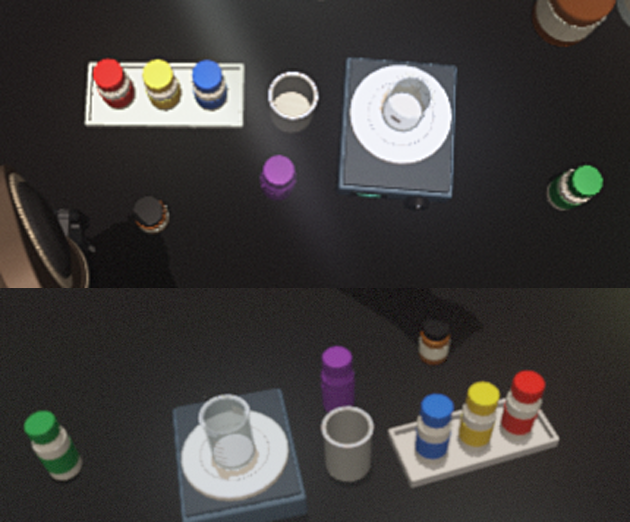

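The final view shows red, yellow and blue upright along the tray, the cup standing clear between tray and stirrer, the beaker centred on the plate, and the green bottle, jar and purple bottle not moved.

```bash
python3 -c "
from cell import manip
print(manip.job_done())"
```

```text
the job is handed in; nothing more can be done
None
```

I set out the bench in the order asked: beaker, then the yellow, red and blue bottles, then the cup. I handed the job in at about 37 s on the robot's clock. The last pictures show everything upright and the gripper clear of all of it.

- **Bottles:** spacing between centres is about 59.6 mm (yellow to red) and 58.6 mm (yellow to blue). That leaves gaps of about 17.6 mm and 16.6 mm. Yellow is within about 1 to 2 mm of the tray's centre.
- **Beaker:** it is centred on the plate to about 3 mm. The top and scene cameras disagreed by up to 6 mm in x, so I averaged them.
- **Cup:** I aimed it at the middle of the space, about 36 mm from both stirrer and tray. The final picture shows clear bench on both sides; I did not measure its final position.
- **Left alone:** green reads within 0.1 px of its first position. Purple reads within 0.5 px from above; its 2 px change in the scene view is likely from the cup now partly covering it. I checked the amber jar only by eye, and it has not moved.
- **Forces:** the highest contact force I saw was about 12 N, while setting the beaker down. The tool had drifted about 1.3 degrees off vertical by the end, with no visible effect on how things stand.

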